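# Spin-check the filter wheel and park it at home

### The arm

A 6-joint arm with a two-finger parallel gripper is mounted at the origin on the work surface. World frame = base frame: x ahead of the robot, y to its left, z up, the work surface at z = 0. Lengths are in m, angles in rad, forces in N, time in s.
With the tool pointing down it reaches from about 0.375 to 0.975 m from the base axis. Payload 3.8 kg.
Tool frame: the origin (TCP) lies at the very end of the fingers, on their centre line; the grasp point (between the pads) lies 19 mm behind it; y points along the fingers, x is the direction in which the jaws open and shut, and the axes are right-handed (so a half turn about y gives the same grasp; the last joint's range is limited). The gripper opens to 85 mm and grips with 20 to 120 N. Pads are 22 mm wide; open, the fingers measure 114 mm over their backs; the gripper's body (76 mm by 85 mm) begins 54 mm behind the grasp point. The pads swing forward as they close: fully open they stand 13 mm farther back than shut.
Start: joints at [-1.257, 0.264, 1.604, -0, 1.274, -0.037], TCP at [0.232, -0.634, 0.231] pointing down, gripper open.
Joint ranges: [-2.63, 2.63], [-0.94, 2.18], [0.31, 2.57], [-1.31, 4.45], [0, 2.66], [-2.55, 2.55]. Speed limits (rad/s): [2.57, 2.57, 3.14, 3.14, 3.14, 3.14].

### API

Orientations are given as a rotation vector (axis times angle).
In Python, from workcell import bot, cams gives the robot as it stands.
- The arm moves only by the tool play_rows, never from a script. Its argument "motion" is a list of rows, each a list of 2 entries, a list of its own where there are three numbers: the shift along the world's x, y, z normalised to -1 to 1, where 1 is 400 mm, then the turn, a rotation vector about the world's x, y, z normalised to -1 to 1, where 1 is pi/4 rad. In form: [[[tx, ty, tz], [ax, ay, az]], ...]. A call has 1 to 10 rows; each row is the pose to reach, as a shift and turn from the pose commanded when the call began; what a row does not reach only later rows make up. A row lasts 1/8 s, in which the tool goes at most 62.5 mm and 10.7 degrees, less where a joint would pass 70% of its speed; a pose out of reach is approached as far as the arm can. A call with a number of a shift or a turn outside -1 to 1 is refused whole. A call with a gripper value outside its range is refused whole. "gripper" is the closure, from 0 (fully open) to 1 (shut), set as the call begins (left out, the last holds). The fingers move at their own pace and stop on an object; "squeeze" is the grip in N (left out, the last holds). Time passes only in rows, so rows that repeat a pose let the fingers close. It gives the time, the measured TCP pose, the force and the opening at its end, in the units of the state.
- bot.read_state(): the state, without advancing time (a new reading comes with each control period).
- cams.read_camera(name): name is "scene" or "top" or "wrist"; returns (picture, depth): 420x560x3 uint8, red, green, blue; 420x560 float32, m along the optical axis (not along the pixel's ray), 0 where there is no reading.
- cams.calibration(name): a dict with "mtx" (3x3 intrinsics, pixels), "k1" (the pictures are not rectified: a ray, as slopes to the right and down, at radius r is drawn at 1 + k1 r^2 times it, then the intrinsics apply), "R" (3x3) and "t" (3): a world point X has camera coordinates R X + t; the wrist camera has in their place "tool_from_camera" (4x4, takes a point from camera to tool coordinates, whose origin is the TCP and whose axes are the tool frame's). Camera axes: x right, y down, z forward; pixel columns grow to the right and rows downward; lengths in m; the calibration is good to about 2 mm. A picture is of the moment at which its call begins: read the wrist's pose just before it. calibration takes no time and is no camera call.
- bot.finish_job(): hands the job in, once; it reports no verdict.
Trained networks look in the newest picture that a camera, given by its name, has taken for a name from the list of things; names that differ only in an ending like _2 or _b are one class to them, and where a whole thing is asked for, a point or a joint stands for the part that bears it (a point fixed in the world has none). Each returns a list of dicts, best first, with "conf" (0 to 1); they miss things now and then, are a little off and sometimes report something else, mostly with a low value. They report only what shows in the picture. A call takes as long as a camera call. They do not tell look-alikes from the thing itself.
- cams.recognise(camera, label): "xyz" ([x, y, z] in m, in the coordinates of the camera as it stood for that picture, good to about 4 mm: the middle of the surface that is visible of it).
- cams.regions_of(camera, label): "mask" (420x560 bool, what is visible of it).
- cams.mark_of(camera, label): "xyz" ([x, y, z] in m, in the coordinates of the camera as it stood for that picture, good to about 4 mm: a listed point, or the origin of a listed thing).
The state is a dict: "time": time; "q": joint angles; "joint_vel": joint speeds; "joint_torque": joint torques, N m; "tool_pos": TCP position; "tcp_rot": TCP orientation; "wrist_force": force on the tool from outside, world axes, zero at the start; "torque": the same for the moment, N m; "width": opening from 0.0 (shut) to 1.0 (fully open).
Only numpy, scipy, OpenCV 4.12 (cv2) and the standard library are available. Lean on these libraries where they do the work, as an engineer would, in place of code of your own. Each camera call takes 0.05 s, during which the arm holds its last target.

### The job

Check that the flat black filter wheel runs freely: with a fingertip flick its tab so that the wheel spins counter-clockwise seen from above, and let it run untouched for at least three full turns. Then, while it is still turning, brake it lightly with a fingertip so that the first time it stops its whole tab stands between the two upright home pins (no nudging it round afterwards). The program finishes while the fingertip still rests on the wheel, holding it there. Grasp nothing, and leave the other things on the table where they are.

Things in the scene. Friction and masses are not known exactly. Their poses are not given: they have to be found in the camera images.
- wheel: Flat black disc, radius 65 mm, 0.3 to 0.5 kg, on an upright axis without stops. Its rim and its one tab fill the heights 65 to 75 mm above the table, with free air below down to the stand. The tab, black too, 14 mm wide, sticks out to 92 mm from the axis. Origin on the axis at table height; z up, x to the tab. Spring-borne: pressed down it gives from 2 or 3 N on, 8 mm at most (14 N); this stops it at once.
- spindle (a joint): Wheel angle in rad, counted on over full turns, growing counter-clockwise seen from above. 0 and multiples of 2 pi: tab midway between the home pins. Starts between 0.9 and 4.6. The bearing is free: 5 rad/s falls to 2 rad/s in 6 to 9 s; a flick to 4 rad/s or more is good for three turns. Free as it is, a stopped wheel drifts when a finger leaves it.
- tab (a point): Middle of the tab's outer end, on its top face, 92 mm from the axis, height 75 mm. Turns with the wheel.
- home (a point): Fixed point where tab is when the tab is midway between the home pins (92 mm from the axis, height 75 mm).
- hub (a point): Centre of the wheel on the axis, at the height of its top face (75 mm). The steel hub around it, radius 12 mm, stands 5 mm higher; six glass filters lie flush in the face, 38 mm from the axis.
- stand: Fixed aluminium stand; origin on the table under the axis, x towards the home pins. Plate 110 x 110 mm, 12 mm high, with an arm 78 mm wide, 10 mm high, to 120 mm along x; bearing post of radius 22 mm. Home pins: two upright black pins, 8 mm thick, 95 mm high, at x 108, y -30 and 30 mm, just outside the tab's circle. Nothing else within 200 mm of the axis is over 55 mm high.
- post_holder: Bystander: black upright post holder, 25 mm thick, 42 mm high; origin under its middle. Leave it alone.
- clamp_fork: Bystander: black clamp block with a steel screw, 50 x 26 mm, 15 mm high; origin under its middle. Leave it alone.
- spool: Bystander: flat black fibre spool, 90 mm across, 21 mm high; origin under its middle. Leave it alone.
- mirror_mount: Bystander: small black mirror mount, 45 mm wide, 53 mm high; origin under its middle. Leave it alone.
- ball_driver: Bystander: screwdriver lying flat, 170 mm long; origin under its middle. Leave it alone.
- lens_jar: Bystander: amber glass jar, 44 mm across, 50 mm high; origin under its middle. Leave it alone.
- bnc_box: Bystander: small metal box with a connector, 60 x 45 mm, 28 mm high; origin under its middle. Leave it alone.
Mind the look-alikes: they are no part of the job. Leave any green, pink or purple look-alike of the stand alone.

How it is judged:
By the outcome, as a careful person would: the job done as asked, in the order asked, and still so for the second after the job is handed in, while the arm keeps its last pose, push and grip.
It also fails if it takes over 64 s, if anything falls off the work surface, if the arm or the gripper's body presses on something with over 40 N, if the wrist force passes 120 N, or if a joint passes its speed limit or range.

## Working session

There is one attempt and no reset: what is moved stays moved. The work goes in short steps, Python scripts to look and compute and a tool call to move; the robot and the scene stay as the last step left them, time stands still between calls to the robot, and variables do not carry over. Pictures are saved under pics/ and viewed, and the job is handed in when it is done.

Besides the shell and the picture viewer there is one more tool, called after "Request:" as name(argument=value, ...), one argument or row to a line, values as JSON. play_rows: Moves the arm, as the interface text tells. Its arguments: {"type":"object","properties":{"motion":{"type":"array","items":{"type":"array"}},"gripper":{"type":"number"},"squeeze":{"type":"number"}},"required":["motion"]}

```bash
ls; mkdir -p pics; python3 - <<'E'
from workcell import bot,cams
import cv2
print(bot.read_state())
for n in("scene","top"):
    p,d=cams.read_camera(n); cv2.imwrite(f"pics/{n}0.png",p[:,:,::-1])
    print(n,{k:(v.tolist() if hasattr(v,'tolist') else v) for k,v in cams.calibration(n).items()})
print(cams.calibration("wrist"))
for l in("wheel","tab","home","hub","stand"):
    print(l,[(r['conf'],[round(float(x),4) for x in r['xyz']]) for r in cams.mark_of("top",l)])
E
```

```text
pics
{'time': 0.0, 'q': array([-1.25691104e+00,  2.64759121e-01,  1.60538816e+00, -3.53789512e-06,
        1.27370571e+00, -3.68976703e-02]), 'joint_vel': array([ 0.00195299,  0.00025504, -0.00076873, -0.00068398,  0.00048395,
        0.00042303]), 'joint_torque': array([ 9.04940157e-05, -5.15111232e+01, -3.67317080e+01,  2.26360144e-04,
        1.28757881e-02,  4.57308090e-06]), 'tool_pos': array([ 0.23172229, -0.63319099,  0.22995037]), 'tcp_rot': array([-1.35358116,  0.94833337, -0.94534894]), 'wrist_force': array([-0.48124842,  0.35936453,  0.20229692]), 'torque': array([-0.01243104,  0.03566575, -0.02506247]), 'width': 1.0005528856560713}
scene {'mtx': [[498.1027600895379, 0.0, 274.27061277760623], [0.0, 498.1027600895379, 214.8931990420036], [0.0, 0.0, 1.0]], 'k1': -0.16304704954602814, 'R': [[0.8066492562909046, 0.5910233372053999, 0.002896930085914308], [0.5057521234004049, -0.6877152632902795, -0.5208286727068351], [-0.3058296372186845, 0.42159119003624107, -0.8536563134438322]], 't': [-0.4482962172923201, -0.21253081295318446, 1.48214644852061]}
top {'mtx': [[471.6152626094
[... 939 characters left out ...]
00e+00]])}
wheel [(0.81, [-0.1343, -0.1254, 1.3387]), (0.76, [-0.2341, 0.1201, 1.2955]), (0.65, [0.0928, -0.0114, 1.3081]), (0.58, [0.3201, -0.0564, 1.3149])]
tab [(0.94, [-0.2543, 0.1912, 1.2056]), (0.88, [0.3014, 0.0199, 1.2234]), (0.81, [-0.1645, -0.0564, 1.251]), (0.61, [0.1554, 0.0438, 1.2252])]
home [(0.94, [-0.1677, -0.0554, 1.2542]), (0.87, [0.0673, 0.0672, 1.2226]), (0.83, [-0.253, 0.1989, 1.2039]), (0.78, [0.3069, 0.019, 1.2246])]
hub [(0.79, [0.0881, -0.0212, 1.2341]), (0.72, [0.3173, -0.0686, 1.2413]), (0.7, [-0.1363, -0.142, 1.2655])]
stand [(0.89, [-0.1384, -0.1235, 1.3387]), (0.89, [-0.2363, 0.1219, 1.2988]), (0.75, [0.0922, -0.0107, 1.3132]), (0.6, [0.3178, -0.0582, 1.3191])]
```

View pics/top0.png

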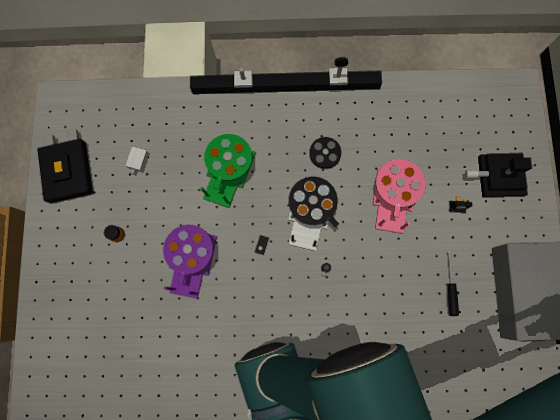

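View pics/scene0.png

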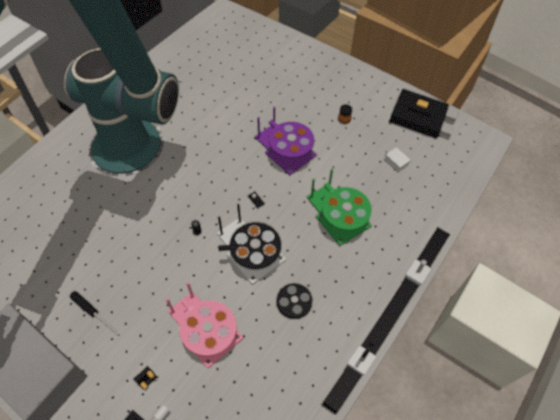

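The top view shows four wheel and stand units: green (228,157), purple (188,250), pink (400,183), and the black wheel on the bare aluminium stand (313,201). Only the last fits the description; the spool at (325,152) is flat on the table. I'll enlarge a crop to confirm it.

```bash
cat > h.py <<'E'
import numpy as np, cv2
from workcell import bot,cams
from scipy.spatial.transform import Rotation as Ro
def pose(cal,st=None):
    "R,t world->cam"
    if 'R' in cal: return np.array(cal['R']),np.array(cal['t'])
    T=np.eye(4);T[:3,:3]=Ro.from_rotvec(st['tcp_rot']).as_matrix();T[:3,3]=st['tool_pos']
    W=np.linalg.inv(T@np.array(cal['tool_from_camera'])); return W[:3,:3],W[:3,3]
def proj(X,cal,st=None):
    R,t=pose(cal,st);c=np.atleast_2d(X)@R.T+t;s=c[:,:2]/c[:,2:]
    s=s*(1+cal['k1']*(s**2).sum(1,keepdims=True));M=np.array(cal['mtx'])
    return s@M[:2,:2].T+M[:2,2]
def slopes(uv,cal):
    M=np.array(cal['mtx']);d=(np.atleast_2d(uv)-M[:2,2])/np.diag(M)[:2];s=d.copy()
    for _ in range(20): s=d/(1+cal['k1']*(s**2).sum(1,keepdims=True))
    return s
def onplane(uv,z,cal,st=None):
    R,t=pose(cal,st);s=slopes(uv,cal);d=np.c_[s,np.ones(len(s))]@R;o=-R.T@t
    return o+d*((z-o[2])/d[:,2])[:,None]
def cam2w(p,cal,st=None):
    R,t=pose(cal,st);return R.T@(np.array(p)-t)
E
python3 - <<'E'
from h import *
for n in("top","scene"):
    cal=cams.calibration(n);p,d=cams.read_camera(n);R,t=pose(cal);print(n,"cam at",-R.T@t)
    for l in("hub","tab","home","stand","post_holder","clamp_fork","mirror_mount"):
        for r in cams.mark_of(n,l): print(l,round(r['conf'],2),cam2w(r['xyz'],cal).round(3))
    c=(313,205) if n=="top" else (255,245)
    cr=p[c[1]-60:c[1]+60,c[0]-70:c[0]+70]
    cv2.imwrite(f"pics/{n}crop.png",cv2.resize(cr[:,:,::-1],None,fx=5,fy=5,interpolation=cv2.INTER_CUBIC))
E
```

```text
top cam at [ 2.88822161e-01 -6.17426878e-04  1.28624883e+00]
hub 0.82 [0.675 0.157 0.076]
hub 0.78 [ 0.592 -0.292  0.073]
hub 0.66 [0.425 0.264 0.075]
hub 0.63 [ 0.546 -0.061  0.076]
tab 0.71 [0.337 0.285 0.074]
tab 0.61 [0.584 0.192 0.075]
tab 0.58 [ 0.476 -0.127  0.07 ]
home 0.89 [ 0.459 -0.038  0.071]
home 0.7 [0.586 0.193 0.069]
home 0.64 [0.334 0.281 0.079]
stand 0.97 [ 0.671  0.161 -0.   ]
stand 0.77 [ 0.425  0.265 -0.005]
stand 0.68 [ 0.547 -0.066 -0.003]
stand 0.6 [ 0.594 -0.295 -0.   ]
post_holder 0.43 [ 0.374 -0.096  0.002]
clamp_fork 0.52 [ 0.442  0.075 -0.005]
mirror_mount 0.71 [ 0.537 -0.468 -0.004]
mirror_mount 0.17 [ 0.373 -0.098 -0.   ]
scene cam at [ 0.92239003 -0.50606704  1.15585021]
hub 0.97 [ 0.59  -0.296  0.075]
hub 0.84 [0.423 0.259 0.078]
hub 0.7 [0.668 0.155 0.077]
hub 0.64 [ 0.549 -0.068  0.078]
tab 0.84 [0.586 0.187 0.076]
tab 0.8 [ 0.477 -0.133  0.073]
tab 0.65 [0.334 0.281 0.072]
tab 0.55 [ 0.5   -0.282  0.078]
home 0.94 [ 0.456 -0.044  0.077]
home 0.73 [0.333 0.279 0.074]
home 0.65 [0.588 0.189 0.073]
stand 0.83 [0.423 0.261 0.001]
stand 0.81 [ 0.547 -0.065  0.   ]
stand 0.76 [ 0.584 -0.304 -0.002]
stand 0.64 [ 0.323 -0.43  -0.001]
stand 0.6 [0.673 0.156 0.003]
stand 0.2 [ 0.477 -0.132  0.074]
post_holder 0.61 [ 0.376 -0.098 -0.003]
post_holder 0.42 [ 0.475 -0.132  0.074]
clamp_fork 0.53 [ 0.437  0.074 -0.   ]
mirror_mount 0.73 [ 0.535 -0.474  0.004]
mirror_mount 0.64 [ 0.479 -0.131  0.077]
```

View pics/topcrop.png

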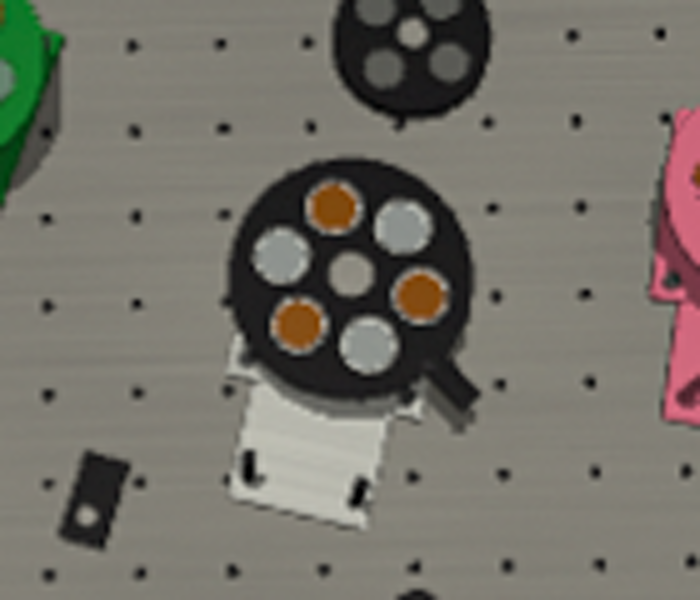

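View pics/scenecrop.png

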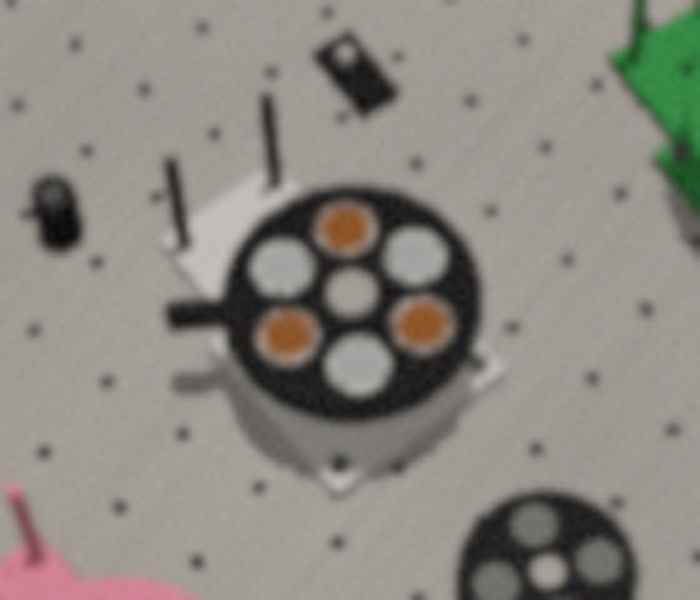

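The crop confirms it: black wheel, bare aluminium stand, pins on the robot side. The tab points to the robot's right, about 58° past home. Next I'll refine the axis and the pins.

```bash
python3 - <<'E'
from h import *
for n,c,pins in(("top",(313,200),[(243+247/5,145+455/5),(243+357/5,145+483/5)]),("scene",(255,245),[(185+267/5,185+97/5),(185+170/5,185+160/5)])):
    cal=cams.calibration(n);p,d=cams.read_camera(n)
    hsv=cv2.cvtColor(p,cv2.COLOR_RGB2HSV)
    m=((hsv[...,0]<20)&(hsv[...,1]>130)&(hsv[...,2]>80)).astype(np.uint8)
    k,lab,st,ce=cv2.connectedComponentsWithStats(m)
    s=[ce[i] for i in range(1,k) if st[i,4]>25 and np.hypot(*(ce[i]-c))<28]
    X=onplane(np.array(s),.075,cal); print(n,X.round(4),"axis",X.mean(0).round(4),"r",np.linalg.norm(X-X.mean(0),axis=1).round(4))
    P=onplane(np.array(pins),.095,cal);print("pins",P.round(4), np.linalg.norm(P-X.mean(0),axis=1))
    v=P.mean(0)-X.mean(0);print("home ang",np.degrees(np.arctan2(v[1],v[0])))
E
```

```text
top [[ 0.5853 -0.0568  0.075 ]
 [ 0.5366 -0.1006  0.075 ]
 [ 0.5229 -0.0363  0.075 ]] axis [ 0.5483 -0.0646  0.075 ] r [0.0378 0.0379 0.038 ]
pins [[ 0.4509 -0.0088  0.095 ]
 [ 0.4353 -0.0642  0.095 ]] [0.11400788 0.11467284]
home ang 165.02593397666368
scene [[ 0.5195 -0.0386  0.075 ]
 [ 0.5831 -0.0588  0.075 ]
 [ 0.5338 -0.1022  0.075 ]] axis [ 0.5454 -0.0665  0.075 ] r [0.0381 0.0384 0.0376]
pins [[ 0.4509 -0.0108  0.095 ]
 [ 0.435  -0.0687  0.095 ]] [0.1115656  0.11227124]
home ang 165.36758821643002
```

```bash
python3 - <<'E'
from h import *
s=bot.read_state();R=Ro.from_rotvec(s['tcp_rot']).as_matrix();print(s['time'],R.round(3))
A=np.array([.547,-.0655])
th=np.radians(222);u=np.array([np.cos(th),np.sin(th)]);t=np.array([-u[1],u[0]])
for sv in(-46,-30,0,10):print(sv,(A+.086*u+sv/1000*t).round(4))
for a in (240,268,285): r=np.radians(a);print(a,(A+.086*np.array([np.cos(r),np.sin(r)])).round(4))
E
```

```text
1.25 [[ 0.344 -0.     0.939]
 [-0.939  0.     0.344]
 [-0.    -1.    -0.   ]]
-46 [ 0.4523 -0.0889]
-30 [ 0.463  -0.1008]
0 [ 0.4831 -0.123 ]
10 [ 0.4898 -0.1305]
240 [ 0.504 -0.14 ]
268 [ 0.544  -0.1514]
285 [ 0.5693 -0.1486]
```

Request:
play_rows(
  motion=[
    [[0.275, 0.75, -0.05], [0, 0, 0.711]],
    [[0.275, 0.75, -0.05], [0, 0, 0.711]],
    [[0.275, 0.75, -0.05], [0, 0, 0.711]],
    [[0.275, 0.75, -0.05], [0, 0, 0.711]],
    [[0.275, 0.75, -0.05], [0, 0, 0.711]],
    [[0.275, 0.75, -0.05], [0, 0, 0.711]],
    [[0.275, 0.75, -0.05], [0, 0, 0.711]],
  ],
  gripper=1,
  squeeze=20,
)

```text
time: 2.12
tool_pos: [0.3423, -0.334, 0.2117]
tcp_rot: [-1.509, 0.516, -0.517]
wrist_force: [0.4, -1.0, -0.2]
width: -0.0
```

Request:
play_rows(
  motion=[
    [[0.275, 0.6125, -0.15], [0, 0, 0]],
    [[0.275, 0.6125, -0.15], [0, 0, 0]],
    [[0.275, 0.6125, -0.15], [0, 0, 0]],
    [[0.275, 0.6125, -0.15], [0, 0, 0]],
    [[0.275, 0.6125, -0.15], [0, 0, 0]],
    [[0.275, 0.6125, -0.15], [0, 0, 0]],
  ],
)

```text
time: 2.88
tool_pos: [0.4528, -0.0891, 0.1509]
tcp_rot: [-1.509, 0.517, -0.516]
wrist_force: [0.4, -0.2, 0.3]
width: -0.0
```

```bash
python3 - <<'E'
from h import *
s=bot.read_state();print(s['time'],s['tool_pos'],s['q'],s['width'])
cal=cams.calibration("wrist");p,d=cams.read_camera("wrist")
q=p[:,:,::-1].copy()
A=np.array([.547,-.0655])
def ring(r,z,n=36): a=np.linspace(0,2*np.pi,n);return np.c_[A[0]+r*np.cos(a),A[1]+r*np.sin(a),0*a+z]
for X in (ring(.065,.075),ring(.012,.08)):
    for w in proj(X,cal,s): cv2.circle(q,tuple(int(v) for v in w),1,(0,255,0),-1)
h=np.radians(165.2)
for dy in(-.03,.03):
    b=A+.108*np.array([np.cos(h),np.sin(h)])+dy*np.array([-np.sin(h),np.cos(h)])
    for z in (.02,.095):
        w=proj([*b,z],cal,s)[0];cv2.circle(q,tuple(int(v) for v in w),3,(0,0,255),1)
w=proj(s['tool_pos'],cal,s)[0];cv2.circle(q,tuple(int(v) for v in w),3,(255,0,255),1)
cv2.imwrite("pics/w1.png",q)
E
```

```text
2.875 [ 0.45278467 -0.08908595  0.15093857] [-2.47908325e-01 -7.84081872e-02  2.13097442e+00 -5.17675262e-04
  1.08959810e+00  4.12389441e-01] -0.00023597483535723056
```

View pics/w1.png

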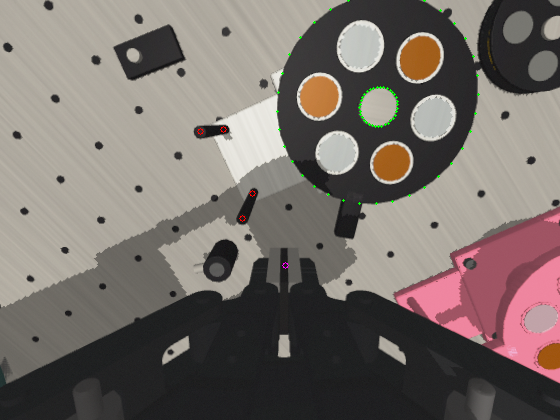

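Request:
play_rows(
  motion=[
    [[0.0075, -0.0075, -0.1], [0, 0, 0]],
    [[0.0075, -0.0075, -0.2275], [0, 0, 0]],
    [[0.0075, -0.0075, -0.2275], [0, 0, 0]],
    [[0.0075, -0.0075, -0.2275], [0, 0, 0]],
  ],
)

```text
time: 3.42
tool_pos: [0.456, -0.0934, 0.0618]
tcp_rot: [-1.508, 0.518, -0.521]
wrist_force: [0.3, -0.2, 0.0]
width: 0.001
```

```bash
python3 - <<'E'
from h import *
s=bot.read_state();print(s['time'],s['tool_pos'],s['wrist_force'])
cal=cams.calibration("wrist");p,d=cams.read_camera("wrist")
cv2.imwrite("pics/w2.png",p[:,:,::-1])
E
```

```text
3.425 [ 0.45596784 -0.09341022  0.06176117] [ 0.3221456  -0.24770226  0.02794458]
```

View pics/w2.png

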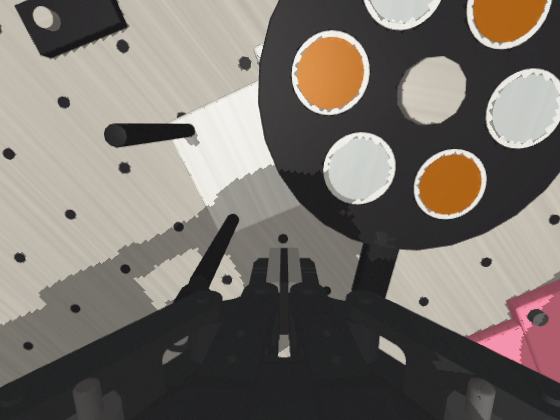

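Request:
play_rows(
  motion=[
    [[0.0905, -0.107, -0.005], [0, 0, 0.2]],
    [[0.218, -0.156, -0.005], [0, 0, 0.42]],
    [[0.3425, -0.2, 0.06], [0, 0, 0.42]],
    [[0.345, -0.2, 0.2], [0, 0, 0.42]],
    [[0.345, -0.2, 0.3], [0, 0, 0.42]],
  ],
)

```text
time: 4.1
tool_pos: [0.5957, -0.1733, 0.1853]
tcp_rot: [-1.556, 0.256, -0.265]
wrist_force: [-0.2, -1.2, -0.0]
width: -0.005
```

```bash
python3 - <<'E'
from h import *
for n in("wrist","top","scene"):
    s=bot.read_state();p,d=cams.read_camera(n);print(n,s['time'],s['tool_pos'],s['wrist_force'].round(1));cv2.imwrite(f"pics/{n}3.png",p[:,:,::-1])
a=[cv2.imread(f"pics/{n}3.png")for n in("top","scene")]
cv2.imwrite("pics/c3.png",np.hstack([cv2.resize(a[0][140:280,240:420],None,fx=2,fy=2),cv2.resize(a[1][160:300,150:330],None,fx=2,fy=2)]))
E
```

```text
wrist 4.1 [ 0.59569926 -0.17327564  0.18534883] [-0.2 -1.2 -0. ]
top 4.15 [ 0.59851312 -0.17414938  0.19206998] [ 2.4 -0.4  4.3]
scene 4.2 [ 0.59848076 -0.17409717  0.19021906] [ 1.  -0.1  0.4]
```

View pics/c3.png

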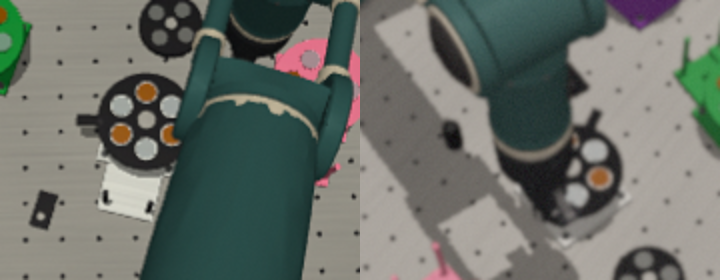

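View pics/wrist3.png

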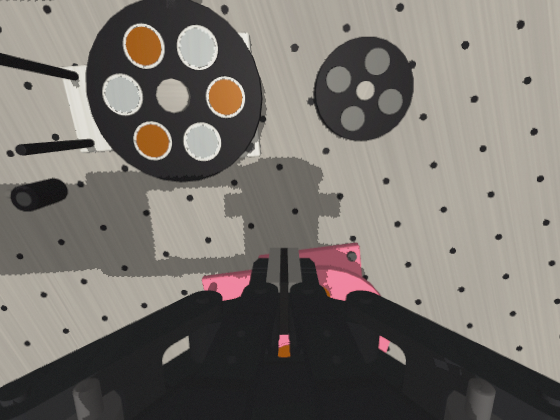

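The flick worked: in the top view the tab now points to +y (image left). Next I'll track the wheel angle from the orange filters, using the tab to settle which one is which.

```bash
cat > tr.py <<'E'
from h import *
import json,sys,os
A=np.array([.547,-.0655]);HOME=np.radians(165.2)
def angle(p,cal,s):
    hsv=cv2.cvtColor(p,cv2.COLOR_RGB2HSV)
    m=((hsv[...,0]<20)&(hsv[...,1]>130)&(hsv[...,2]>80))
    v,u=np.nonzero(m)
    X=onplane(np.c_[u,v].astype(float),.075,cal,s)[:,:2]-A
    r=np.hypot(*X.T);X=X[(r>.026)&(r<.05)]
    if len(X)<30:return None
    z=np.exp(3j*np.arctan2(X[:,1],X[:,0]));a0=np.angle(z.mean())/3-np.pi/6  # tab = orange-30deg
    g=p.mean(2);best=[]
    for k in range(3):
        a=a0+k*2*np.pi/3;c=np.array([np.cos(a),np.sin(a)]);t=np.array([-c[1],c[0]])
        pts=np.array([[*(A+rr*c+w*t),.075] for rr in np.linspace(.072,.089,6) for w in np.linspace(-.004,.004,4)])
        ce,ta=c,t
        R_,t_=pose(cal,s)
        q=proj(pts,cal,s).round().astype(int)
        ok=(q[:,0]>=0)&(q[:,0]<560)&(q[:,1]>=0)&(q[:,1]<420)
        best.append((float(g[q[ok,1],q[ok,0]].mean()) if ok.sum()>12 else None,(a-HOME)%(2*np.pi)))
    return best,abs(z.mean()),len(X)
def track(n,name="wrist",log="log.json",show=True):
    cal=cams.calibration(name);L=json.load(open(log)) if os.path.exists(log) else []
    for i in range(n):
        s=bot.read_state();p,d=cams.read_camera(name);b=angle(p,cal,s)
        if b is None: print(s['time'],None);continue
        L.append([float(s['time']),b[0]])
        if show:print(round(float(s['time']),3),[(None if x[0] is None else round(x[0]),round(x[1],3)) for x in b[0]],round(b[1],2),b[2])
    json.dump(L,open(log,"w"))
def fit(log="log.json",tmin=0,deg=2):
    L=[e for e in json.load(open(log)) if e[0]>=tmin]
    t=np.array([e[0] for e in L]);a=np.unwrap([e[1][0][1] for e in L],period=2*np.pi/3)
    return t,a
E
python3 -c "
from tr import *
track(14)
t,a=fit();print(np.diff(a)/np.diff(t));print(bot.read_state()['time'])"
```

```text
4.25 [(167, np.float64(3.459)), (40, np.float64(5.554)), (162, np.float64(1.365))] 0.88 2690
4.3 [(167, np.float64(3.766)), (39, np.float64(5.861)), (172, np.float64(1.672))] 0.88 2732
4.35 [(121, np.float64(1.979)), (None, np.float64(4.074)), (39, np.float64(6.168))] 0.88 2760
4.4 [(111, np.float64(2.283)), (None, np.float64(4.377)), (38, np.float64(0.188))] 0.89 2789
4.45 [(169, np.float64(2.585)), (None, np.float64(4.679)), (40, np.float64(0.491))] 0.88 2815
4.5 [(172, np.float64(2.888)), (None, np.float64(4.982)), (32, np.float64(0.793))] 0.88 2829
4.55 [(170, np.float64(3.187)), (None, np.float64(5.282)), (29, np.float64(1.093))] 0.88 2827
4.6 [(171, np.float64(3.487)), (171, np.float64(5.581)), (36, np.float64(1.392))] 0.88 2846
4.65 [(171, np.float64(3.783)), (174, np.float64(5.877)), (35, np.float64(1.689))] 0.88 2826
4.7 [(28, np.float64(1.984)), (None, np.float64(4.079)), (195, np.float64(6.173))] 0.88 2824
4.75 [(32, np.float64(2.279)), (None, np.float64(4.373)), (196, np.float64(0.185))] 0.89 2816
4.8 [(53, np.float64(2.572)), (None, np.float64(4.667)), (168, np.float64(0.478))] 0.88 2810
4.85 [(57, np.float64(2.865)), (None, np.float64(4.959)), (116, np.float64(0.77))] 0.88 2814
4.9 [(59, np.float64(3.153)), (None, np.float64(5.248)), (110, np.float64(1.059))] 0.88 2817
[6.13694984 6.14564826 6.07280579 6.04323768 6.0530229  5.9942341
 5.98593212 5.92735003 5.91749366 5.88854386 5.86622095 5.84572362
 5.77991503]
4.95
```

Request:
play_rows(
  motion=[
    [[-0.03, 0.08, -0.05], [0, 0, 0]],
    [[-0.065, 0.16, -0.1], [0, 0, 0]],
    [[-0.065, 0.16, -0.17], [0, 0, 0]],
    [[-0.065, 0.16, -0.2], [0, 0, 0]],
  ],
)

```text
time: 5.45
tool_pos: [0.5658, -0.1072, 0.0987]
tcp_rot: [-1.555, 0.262, -0.258]
wrist_force: [0.2, 0.0, 1.1]
width: -0.001
```

```bash
python3 -c "
from tr import *
p,d=cams.read_camera('wrist');cv2.imwrite('pics/w4.png',p[:,:,::-1])
s=bot.read_state();print(s['time'],s['tool_pos'],s['wrist_force'])
track(14,log='log2.json')
t,a=fit('log2.json');print(np.diff(a)/np.diff(t));s=bot.read_state();print(s['time'],s['tool_pos'])"
```

```text
5.5 [ 0.56535858 -0.10746806  0.09765335] [-1.04014302  0.05967703 -1.79100862]
5.5 [(166, np.float64(2.339)), (214, np.float64(4.433)), (34, np.float64(0.244))] 0.88 5107
5.55 [(201, np.float64(2.612)), (215, np.float64(4.706)), (49, np.float64(0.517))] 0.88 5020
5.6 [(201, np.float64(2.883)), (214, np.float64(4.977)), (48, np.float64(0.788))] 0.88 4953
5.65 [(183, np.float64(3.152)), (203, np.float64(5.247)), (43, np.float64(1.058))] 0.88 4916
5.7 [(209, np.float64(3.421)), (211, np.float64(5.515)), (43, np.float64(1.326))] 0.88 4789
5.75 [(209, np.float64(3.69)), (206, np.float64(5.785)), (40, np.float64(1.596))] 0.88 4738
5.8 [(41, np.float64(1.862)), (210, np.float64(3.957)), (225, np.float64(6.051))] 0.88 4867
5.85 [(41, np.float64(2.124)), (200, np.float64(4.219)), (178, np.float64(0.03))] 0.88 4893
5.9 [(34, np.float64(2.388)), (215, np.float64(4.482)), (113, np.float64(0.293))] 0.88 4910
5.95 [(35, np.float64(2.649)), (208, np.float64(4.744)), (136, np.float64(0.555))] 0.88 4917
6.0 [(53, np.float64(2.909)), (214, np.float64(5.004)), (168, np.float64(0.815))] 0.88 4909
6.05 [(57, np.float64(3.169)), (205, np.float64(5.264)), (75, np.float64(1.075))] 0.88 4908
6.1 [(62, np.float64(3.426)), (214, np.float64(5.52)), (44, np.float64(1.331))] 0.88 4773
6.15 [(67, np.float64(3.686)), (211, np.float64(5.781)), (41, np.float64(1.592))] 0.88 4714
[5.4534987  5.4223374  5.39189858 5.36864035 5.39089402 5.33193733
 5.23964738 5.26305821 5.23503308 5.20092196 5.19873765 5.12700472
 5.2152675 ]
6.2 [ 0.56697756 -0.10791873  0.10039025]
```

View pics/w4.png

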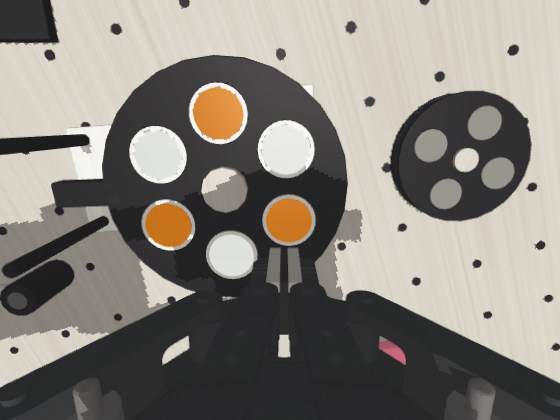

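Request:
play_rows(
  motion=[
    [[0, 0, -0.03], [0, 0, 0]],
  ],
)

```text
time: 6.32
tool_pos: [0.5681, -0.1081, 0.089]
tcp_rot: [-1.555, 0.258, -0.262]
wrist_force: [-0.0, 1.0, -0.4]
width: 0.001
```

```bash
python3 -c "
from tr import *
cal=cams.calibration('wrist')
for i in range(12):
  s=bot.read_state();print(s['time'],s['tool_pos'].round(4)[2],s['wrist_force'].round(1)[2],s['joint_vel'].round(3)[1:3]);track(1,log='log2.json',show=False)
t,a=fit('log2.json');print(a[-1],np.polyfit(t[-10:],a[-10:],1))"
```

```text
6.325 0.089 -0.4 [0.128 0.088]
6.375 0.0863 -1.7 [0.004 0.025]
6.425 0.0863 -0.9 [-0.005 -0.007]
6.475 0.0868 0.4 [-0.007 -0.013]
6.525 0.0873 0.6 [-0.007 -0.013]
6.575 0.0878 0.2 [-0.006 -0.01 ]
6.625 0.0881 -0.3 [-0.006 -0.005]
6.675 0.0883 -0.1 [-0.003 -0.002]
6.725 0.0884 -0.0 [-0.001 -0.002]
6.775 0.0885 -0.4 [-0.003  0.001]
6.825 0.0885 0.1 [-0.002  0.001]
6.875 0.0886 0.6 [0.001 0.001]
9.362198449541694 [  4.87943912 -24.17502899]
```

Request:
play_rows(
  motion=[
    [[0, 0, -0.0125], [0, 0, 0]],
    [[0, 0, -0.0125], [0, 0, 0]],
    [[0, 0, -0.0125], [0, 0, 0]],
    [[0, 0, -0.0125], [0, 0, 0]],
    [[0, 0, -0.0125], [0, 0, 0]],
    [[0, 0, -0.0125], [0, 0, 0]],
    [[0, 0, -0.0125], [0, 0, 0]],
    [[0, 0, -0.0125], [0, 0, 0]],
    [[0, 0, -0.0125], [0, 0, 0]],
    [[0, 0, -0.0125], [0, 0, 0]],
  ],
)

```text
time: 8.18
tool_pos: [0.567, -0.1079, 0.0833]
tcp_rot: [-1.555, 0.26, -0.26]
wrist_force: [0.4, 0.5, -0.1]
width: 0.003
```

```bash
python3 -c "
from tr import *
s=bot.read_state();print(s['tool_pos'],s['wrist_force'].round(2))
track(80,log='log3.json',show=False)
t,a=fit('log3.json')
for i in range(0,80,16):print(t[i],np.polyfit(t[i:i+16],a[i:i+16],1)[0])
s=bot.read_state();print(s['time'],s['tool_pos'],s['wrist_force'].round(2))
L=json.load(open('log3.json'))
for e in L[-6:]:print(e)
"
```

```text
[ 0.56695049 -0.10786867  0.08327663] [ 0.36  0.51 -0.1 ]
8.175 4.018709803844766
8.975 3.6985055786279024
9.775 3.4048250229200545
10.575 3.117991608560383
11.375 2.8447849283157627
12.175 [ 0.56693241 -0.10787946  0.08325755] [-0.87 -0.25  0.04]
[11.875, [[201.9861111111111, 2.8555650047518615], [220.38596491228068, 4.949960107145057], [49.958333333333336, 0.7611699023586658]]]
[11.925, [[218.70833333333334, 2.995485354279773], [216.41666666666666, 5.089880456672969], [46.791666666666664, 0.9010902518865773]]]
[11.975, [[185.90277777777774, 3.135647473441323], [201.44444444444443, 5.230042575834519], [42.180555555555564, 1.0412523710481274]]]
[12.025, [[170.0277777777778, 3.270124702115485], [215.5138888888889, 5.36451980450868], [44.513888888888886, 1.1757295997222892]]]
[12.075, [[212.66666666666666, 3.4051675335405265], [216.20833333333334, 5.499562635933722], [47.291666666666664, 1.3107724311473312]]]
[12.125, [[209.05555555555554, 3.544898404764619], [217.125, 5.639293507157815], [42.944444444444436, 1.4505033023714233]]]
```

```bash
python3 -c "
from tr import *
track(70,log='log3.json',show=False)
t,a=fit('log3.json')
for i in range(80,150,14):print(t[i],np.polyfit(t[i:i+14],a[i:i+14],1)[0])
L=json.load(open('log3.json'))
def tabs(e): return min((x for x in e[1] if x[0] is not None),key=lambda x:x[0])
for e in L[-40::4]:print(e[0],[(x[0],round(x[1],2)) for x in e[1]])
c=np.polyfit(t[-40:],a[-40:],2);print(np.std(np.polyval(c,t[-40:])-a[-40:]))
"
```

```text
12.175 2.6080155435654784
12.875 2.421211420146284
13.575 2.241594082101176
14.275 2.050154483761735
14.975 1.8618111234911618
13.675 [(164.375, 3.25), (54.59722222222222, 5.34), (61.02777777777778, 1.15)]
13.875 [(214.11111111111111, 3.71), (50.944444444444436, 5.8), (42.333333333333336, 1.61)]
14.075 [(40.833333333333336, 2.06), (210.5138888888889, 4.15), (49.31944444444445, 6.24)]
14.275 [(202.29166666666666, 2.48), (219.22916666666669, 4.58), (45.180555555555564, 0.39)]
14.475 [(209.8888888888889, 2.9), (217.39682539682542, 5.0), (49.75, 0.81)]
14.675 [(184.94444444444443, 3.31), (216.05555555555554, 5.4), (45.5, 1.21)]
14.875 [(214.18055555555557, 3.72), (175.02777777777774, 5.81), (42.15277777777778, 1.63)]
15.075 [(41.55555555555555, 2.02), (216.23611111111111, 4.11), (220.20833333333334, 6.21)]
15.275 [(37.68055555555555, 2.39), (220.54166666666669, 4.49), (122.3611111111111, 0.3)]
15.475 [(46.444444444444436, 2.77), (221.29166666666666, 4.86), (141.88888888888889, 0.67)]
0.004966402200013666
```

```bash
python3 -c "
from tr import *
track(31,log='log3.json',show=False)
t,a=fit('log3.json');L=json.load(open('log3.json'))
e=L[-1];print([(x[0],round(x[1],3)) for x in e[1]])
T=min((x for x in e[1] if x[0] is not None),key=lambda x:x[0])[1]
a=a-a[-1]+T
for n in(20,30,50):
  c=np.polyfit(t[-n:],a[-n:],2);r=np.roots(c-[0,0,2*np.pi]);print(n,r,np.polyval(np.polyder(c),t[-1]),c[0])
s=bot.read_state();print(s['time'],s['tool_pos'],s['wrist_force'].round(1))
p,d=cams.read_camera('wrist');cv2.imwrite('pics/w5.png',p[:,:,::-1])
"
```

```text
[(214.1111111111111, 3.464), (52.361111111111114, 5.558), (46.763888888888886, 1.369)]
20 [23.76977361+1.10124947j 23.76977361-1.10124947j] 1.4498316968027471 -0.10992277999978138
30 [22.80912371+2.63901833j 22.80912371-2.63901833j] 1.431342924809111 -0.12702444936544272
50 [23.47491956+1.75846638j 23.47491956-1.75846638j] 1.447201613444511 -0.11485873740449026
17.225 [ 0.56696236 -0.10790428  0.08327634] [-0.4  0.  -0.6]
```

View pics/w5.png

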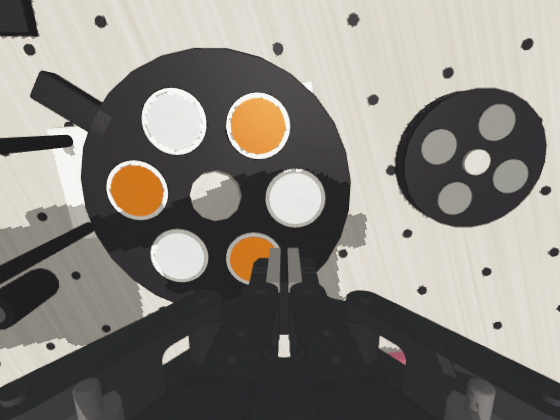

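```bash
python3 -c "
from tr import *
track(6,log='log3.json',show=True)
print(bot.read_state()['time'])
t,a=fit('log3.json');a=a-a[-1]
print(np.polyfit(t[-20:],a[-20:],1)[0])
"
```

```text
17.275 [(200, np.float64(3.613)), (51, np.float64(5.708)), (42, np.float64(1.519))] 0.88 5386
17.325 [(213, np.float64(3.689)), (51, np.float64(5.784)), (42, np.float64(1.595))] 0.88 5358
17.375 [(215, np.float64(3.766)), (50, np.float64(5.86)), (42, np.float64(1.671))] 0.88 5362
17.425 [(215, np.float64(3.84)), (50, np.float64(5.934)), (42, np.float64(1.746))] 0.88 5418
17.475 [(216, np.float64(3.912)), (50, np.float64(6.006)), (64, np.float64(1.818))] 0.88 5535
17.525 [(69, np.float64(1.887)), (215, np.float64(3.982)), (50, np.float64(6.076))] 0.88 5661
17.575
1.5041312134149036
```

Request:
play_rows(
  motion=[
    [[0, 0, -0.029], [0, 0, 0]],
    [[0, 0, -0.029], [0, 0, 0]],
    [[0, 0, -0.029], [0, 0, 0]],
    [[0, 0, -0.029], [0, 0, 0]],
  ],
)

```text
time: 18.08
tool_pos: [0.5678, -0.1082, 0.0725]
tcp_rot: [-1.555, 0.259, -0.261]
wrist_force: [-1.2, 0.3, 5.8]
width: 0.001
```

```bash
python3 -c "
from tr import *
track(5,log='log4.json',show=True)
s=bot.read_state();print(s['time'],s['tool_pos'],s['wrist_force'].round(1))
p,d=cams.read_camera('wrist');cv2.imwrite('pics/w6.png',p[:,:,::-1])
"
```

```text
18.075 [(41, np.float64(2.083)), (209, np.float64(4.177)), (49, np.float64(6.271))] 0.88 6529
18.125 [(41, np.float64(2.083)), (209, np.float64(4.177)), (49, np.float64(6.271))] 0.88 6526
18.175 [(41, np.float64(2.083)), (209, np.float64(4.177)), (49, np.float64(6.271))] 0.88 6525
18.225 [(42, np.float64(2.083)), (209, np.float64(4.177)), (49, np.float64(6.271))] 0.88 6526
18.275 [(41, np.float64(2.083)), (209, np.float64(4.177)), (49, np.float64(6.271))] 0.88 6526
18.325 [ 0.56777191 -0.10817737  0.07250245] [-0.8 -0.7  6.1]
```

View pics/w6.png

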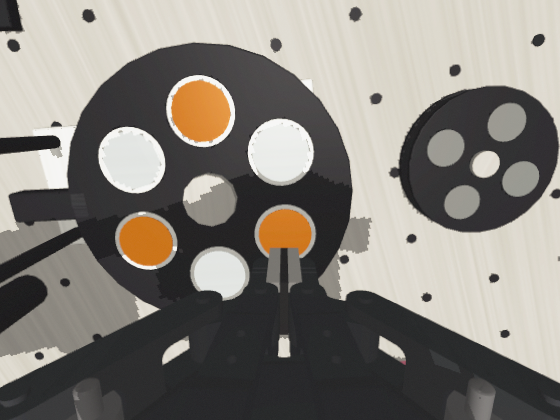

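The wheel is at a standstill at -0.012 rad. The tab, at (50,205), lies between the two pins, and the finger holds it with about 6 N.

```bash
python3 -c "
from workcell import bot
print(bot.finish_job())"
```

```text
the job is handed in; nothing more can be done
None
```

The filter wheel runs freely, and it stopped with its tab between the home pins. I flicked the tab with the shut fingertips, and the wheel spun counter-clockwise at about 6 rad/s. It then ran untouched for about 14 s, well over three turns. I braked it with one downward press at about 1.4 rad/s.

**Last checks:**
- **Position:** over five frames the wheel stood still, with the tab about 0.012 rad short of midway; roughly ±0.2 rad still counts as between the pins. The wrist picture shows the tab between the pins.
- **Hold:** the fingertip was still pressing with about 6 N when I handed the job in at about 18.4 s.
- **Other things on the table:** the arm's paths were planned clear of everything else, and I saw no contact. I didn't check their positions again at the end.
- **Readings that disagreed:** the shadow near the finger sometimes confused the check of which filter angle belongs to the tab. I settled it from the picture before braking.

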